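# Cam-lock a wafer carrier on the tilted inspection stand

### The job

Lock the wafer carrier onto the tilted inspection stand for inspection: turn the part-turned cam lock back to its open position, slide the carrier by its handle along the channel until the head of its stud is inside the cam, then turn the cam lock clockwise (looking down on it) until it has drawn the carrier tight and flush against the face of the lock housing. Do not touch the wafer, leave the other things on the bench where they are, and let go of everything at the end.

Things in the scene. Friction and masses are not known exactly. Their poses are not given: they have to be found in the camera images.
- bed: Tilted aluminium bed of the fixed stand, 310 x 124 mm, sloping 30 degrees down away from the robot, to the inspector's side. Origin at the middle of its upper surface, 62 mm over the bench; x points up the slope (towards the robot), y runs level along the bed from the carrier towards the cam lock, z square off the bed (30 degrees from vertical, leaning away from the robot). Two 9 mm lips make a channel for the carrier.
- bed_datum (a point): Middle of the datum face, 8 mm off the bed: the flat front of the grey cam-lock housing (90 mm wide, 22 mm high), against which the carrier must end flush. Axes of the bed; y points into the housing. The face's middle has a 22 mm gap for the stud. The cam's axis, parallel to z, lies 29 mm along +y of this point.
- plunger0 (a joint): One of two alike steel spring plungers, 8 mm thick, 34 mm to either side of bed_datum along x. Each stands 5.5 mm out of the datum face (0, in m; 0.0055 is pressed flush) and pushes the carrier back off it: about 3 N for the two when first touched, 8 N when flush.
- wing (a point): Centre of the cam's black wing, on the cam's axis, 49 mm off the bed: a bar 46 mm long, 12 mm thick, 26 mm high (13 mm either way along z). It stands on a 14 mm stem over the 47 mm steel cam drum, whose top is 26 mm off the bed, so fingertips may reach up to 21 mm below this point. The point turns with the cam: y along the wing, x across its thickness, z off the bed.
- cam (a joint): Cam angle, rad. 0: open, wing along the channel, slot's mouth facing the carrier. Grows clockwise, seen looking down on the bed, to a stop at 2.6. The stud's head can enter below about 0.2; further on the rim bars it. With the head in, the rim catches it from 0.6 and draws the carrier home by 2.2; from there to the stop it holds tight. Starts at 0.7 to 1.2. Stiff (0.07 Nm or more): stays where left.
- carrier_handle (a point): Centre of the black round bar of the carrier's bridge handle: 13 mm thick, 76 mm long, lying across the channel (along x of the bed) on two 10 mm posts 64 mm apart. It is 37 mm off the bed, 23 mm above the carrier's top, and 127 mm behind the carrier's front face. Axes as those of the bed.
- carrier_face (a point): Middle of the carrier's front face (the one towards the cam lock), 8 mm off the bed; axes as those of the bed. The carrier is a loose aluminium plate 150 mm long, 104 mm wide, 14 mm thick, about 0.45 kg, lying in the channel, 45 to 90 mm short of the datum face at the start. Flush: this point level with bed_datum along y.
- stud_head (a point): Centre of the 14 mm round head of the steel stud that stands out of the carrier's front face along y, 21.5 mm ahead of the face, on a 6 mm neck. The cam can catch the head once the carrier's face is within 7 mm of the datum face, that is when the carrier meets the spring plungers (at 5.5 mm). Left there, it stays.
- wafer: Dark 76 mm wafer lying on the carrier's top; origin at the centre of its underside, 52 mm behind the carrier's front face and 75 mm from the handle's bar; 1.5 mm thick, its top 15.5 mm off the bed. Must not be touched.
- tweezers: Steel tweezers, 115 mm long, 6 mm high, lying on the bench beyond the stand, on its low side. Leave alone.
- wafer_box: Round white wafer box, 94 mm across, 22 mm high, beside the stand at the carrier's end. Leave alone.
- driver_set: Screwdriver set: orange and black cylinder, 38 mm across, 94 mm high, beside the stand at the cam's end. Leave alone.
- solvent_bottle: White bottle, 60 mm across, 150 mm high, off the cam's end of the stand. Leave alone.
- loupe: Black loupe, 40 mm across, 36 mm high, beyond the stand, on its low side. Leave alone.
- pen_pot: Dark steel pot with pens, 76 mm across, 95 mm high (pens to 140 mm), off the carrier's end of the stand. Leave alone.
- tape_roll: Clear roll of tape lying flat, 76 mm across, 18 mm high, off the cam's end of the stand, on its low side. Leave alone.
Things that resemble listed ones, but are neither listed nor needed, are in the scene too. There is more than one size of the part that bears carrier_handle; the job needs the larger.

How it is judged:
By the outcome, as a careful person would: the job done as asked, in the order asked, and still so for the second after the job is handed in, with the robot touching nothing.
It also fails if it takes over 72 s, if anything falls off the work surface, if the arm or the gripper's body presses on something with over 40 N, if the wrist force passes 120 N, or if a joint passes its speed limit or range.

### The arm

A 7-joint arm with a two-finger parallel gripper is mounted at the origin on the work surface. World frame = base frame: x ahead of the robot, y to its left, z up, the work surface at z = 0. Lengths are in m, angles in rad, forces in N, time in s.
With the tool pointing down it reaches from about 0.4 to 0.85 m from the base axis. Payload 10.4 kg.
Tool frame: the origin (TCP) lies at the very end of the fingers, on their centre line; the grasp point (between the pads) lies 19 mm behind it (manip.tcp_to_grasp is the z of the grasp point in the tool frame, in m); z points along the fingers, x is the direction in which the jaws open and shut, and the axes are right-handed (so a half turn about z gives the same grasp; the last joint's range is limited). The gripper opens to 85 mm and grips with 20 to 120 N. Pads are 22 mm wide; open, the fingers measure 114 mm over their backs; the gripper's body (76 mm by 85 mm) begins 54 mm behind the grasp point. The pads swing forward as they close: fully open they stand 13 mm farther back than shut.
Start: joints at [-1.27, 0.332, -0.065, 1.46, 0.022, 1.35, -0.088], TCP at [0.199, 0.593, 0.231] pointing down, gripper open.
Joint ranges: [-2.6, 2.6], [-0.5, 2.12], [-1.47, 1.34], [0.16, 2.42], [-1.27, 4.41], [0.06, 2.06], [-2.6, 2.6]. Speed limits (rad/s): [2.22, 2.22, 2.79, 2.79, 3.14, 3.14, 3.14].

### API

Orientations are given as a unit quaternion [x, y, z, w].
In Python, from workcell import manip gives the robot as it stands.
- The arm moves only by the tool servo_tool, never from a script. Its argument "moves" is a list of rows, each an object with "travel": the shift along the tool's x, y, z in mm, a list of three; "dr": the turn, a rotation vector about the tool's x, y, z in degrees, a list of three. A call has 1 to 12 rows; each row shifts and turns the commanded pose from where the row before left it, along the tool's axes as they then stand; what a row does not reach is not made up. A row lasts 1/8 s, in which the tool goes at most 62.5 mm and 10.7 degrees, less where a joint would pass 70% of its speed; a pose out of reach is approached as far as the arm can. A call is refused whole if a number of a shift passes 62.5 or a number of a turn 10.7, either way. A call with a gripper value outside its range is refused whole. "claw" is the closure, from 0 (fully open) to 1 (shut), set as the call begins (left out, the last holds). The fingers move at their own pace and stop on an object; "squeeze" is the grip in N (left out, the last holds). Time passes only in rows, so rows that do not move let the fingers close. It gives the time, the measured TCP pose, the force and the opening at its end, in the units of the state.
- manip.get_obs(): the state, without advancing time (a new reading comes with each control period).
- manip.camera(name): name is "scene" or "side" or "wrist"; returns the picture (400x640x3 uint8, blue, green, red); there is no depth.
- manip.calibration(name): a dict with "intrinsics" (3x3 intrinsics, pixels), "distortion" ([k1, k2, p1, p2, k3] as OpenCV has them; the pictures are not rectified), "view" (4x4, takes a point from world to camera coordinates). Camera axes: x right, y down, z forward; pixel columns grow to the right and rows downward; lengths in m; the calibration is good to about 2 mm. A picture is of the moment at which its call begins: read the wrist's pose just before it. calibration takes no time and is no camera call; for the wrist camera it gives the pose at the moment of the call.
- manip.hand_in(): hands the job in, once; it reports no verdict.
The state is a dict: "clock": time; "joint_pos": joint angles; "joint_velocities": joint speeds; "tau": joint torques, N m; "position": TCP position; "ee_rot": TCP orientation; "ft_force": force on the tool from outside, world axes, zero at the start; "torque": the same for the moment, N m; "grip_width": opening from 0.0 (shut) to 1.0 (fully open).
Only numpy, scipy, OpenCV 4.12 (cv2) and the standard library are available. Lean on these libraries where they do the work, as an engineer would, in place of code of your own. Each camera call takes 0.05 s, during which the arm holds its last target. There are 200 camera calls.

## Working session

There is one attempt and no reset: what is moved stays moved. The work goes in short steps, Python scripts to look and compute and a tool call to move; the robot and the scene stay as the last step left them, time stands still between calls to the robot, and variables do not carry over. Pictures are saved under pics/ and viewed, on a budget of 10 in all, crops included, one or two more only if the job needs it, and the job is handed in when it is done.

Besides the shell and the picture viewer there is one more tool, called after ">>>" as name(argument=value, ...), one argument or row to a line, values as JSON. servo_tool: Moves the arm, as the interface text tells. Its arguments: {"type":"object","properties":{"moves":{"type":"array","items":{"type":"object","properties":{"travel":{"type":"array","items":{"type":"number"}},"dr":{"type":"array","items":{"type":"number"}}}}},"claw":{"type":"number"},"squeeze":{"type":"number"}},"required":["moves"]}

```bash
mkdir -p pics; ls; cat > h.py <<'E'
import numpy as np, cv2
from workcell import manip
from scipy.spatial.transform import Rotation as R
def ray(name,uv,cal=None):
    c=cal or manip.calibration(name);K=np.array(c["intrinsics"]);V=np.array(c["view"])
    p=cv2.undistortPoints(np.array(uv,float).reshape(-1,1,2),K,np.array(c["distortion"])).reshape(-1,2)
    d=np.c_[p,np.ones(len(p))]@V[:3,:3]; o=-V[:3,:3].T@V[:3,3]
    return o,d/np.linalg.norm(d,axis=1)[:,None]
def proj(name,P,cal=None):
    c=cal or manip.calibration(name);V=np.array(c["view"])
    return cv2.projectPoints(np.array(P,float).reshape(-1,3),cv2.Rodrigues(V[:3,:3])[0],V[:3,3],np.array(c["intrinsics"]),np.array(c["distortion"]))[0].reshape(-1,2)
def plane(name,uv,p0,n,cal=None):
    o,d=ray(name,uv,cal); return o+d*(((np.array(p0)-o)@n)/(d@n))[:,None]
E
python3 - <<'E'
from h import *
for n in ["scene","side"]: 
    cv2.imwrite(f"pics/{n}.png",manip.camera(n))
    V=np.array(manip.calibration(n)["view"]);print(n,-V[:3,:3].T@V[:3,3],V[2,:3])
o=manip.get_obs();print(o)
c=manip.calibration("wrist");V=np.array(c["view"]);print(-V[:3,:3].T@V[:3,3],V[:3,:3]);print(manip.tcp_to_grasp)
E
```

```text
pics
scene [1.06998854 0.0881204  0.67781173] [-0.69877746 -0.06828801 -0.7120722 ]
side [ 0.38163618 -0.63015729  0.66714962] [ 0.14426357  0.73121168 -0.66672145]
{'clock': 0.1, 'joint_pos': array([-1.26962795,  0.33279226, -0.06467146,  1.46083711,  0.02160873,
        1.34990715, -0.08849822]), 'joint_velocities': array([-0.00041879, -0.00058902,  0.00131747, -0.00119606,  0.00017525,
       -0.00059756, -0.00127081]), 'tau': array([ 1.41749289e-03, -6.26738906e+01,  4.91250004e-02, -3.92428815e+01,
        1.64431462e-02,  6.85681152e-03, -1.23011208e-05]), 'position': array([0.19875547, 0.59220841, 0.23061533]), 'ee_rot': array([ 8.11832844e-01,  5.83889581e-01, -4.84204546e-04,  3.93951947e-04]), 'ft_force': array([-0.04826144, -0.48964566, -0.4682623 ]), 'torque': array([-0.01063065, -0.02495507,  0.01273827]), 'grip_width': 1.0002575761711154}
[0.12060888 0.61836837 0.37401828] [[ 3.19623032e-01  9.47544763e-01 -1.99747196e-04]
 [ 8.97872768e-01 -3.02800449e-01  3.19587829e-01]
 [ 3.02763290e-01 -1.02326978e-01 -9.47556637e-01]]
-0.0187
```

View pics/scene.png

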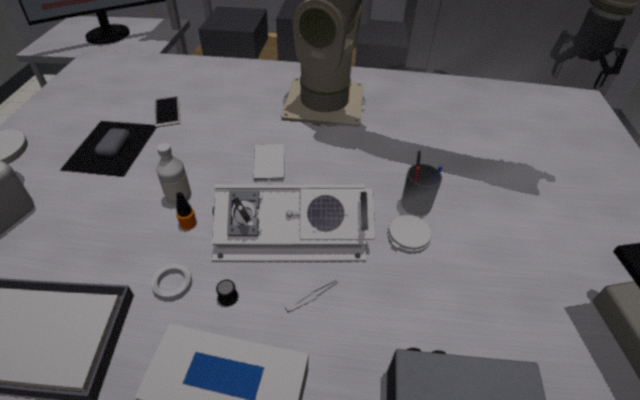

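View pics/side.png

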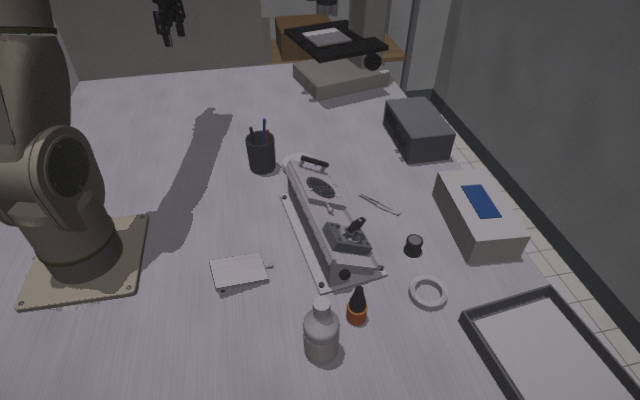

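The scene picture shows the stand at about (290,220), with the cam housing at (243,213), wafer at (326,213) and handle bar at (363,212). In the side picture the handle is at (314,162) and the wing at (355,227). Bed y is therefore roughly world -y. Next I'll get coarse 3D points from the two views.

```bash
python3 - <<'E'
from h import *
def tri(a,b):
    o1,d1=ray("scene",[a]);o2,d2=ray("side",[b]);A=np.c_[d1[0],-d2[0]]
    t=np.linalg.lstsq(A,o2-o1,rcond=None)[0];p,q=o1+t[0]*d1[0],o2+t[1]*d2[0];return (p+q)/2,np.linalg.norm(p-q)
print("handle",tri((363.5,211),(314,161.5)));print("wing",tri((240,210),(356,226)));print("wafer",tri((326,213),(321,188)))
s=cv2.imread("pics/scene.png")[170:275,200:395];d=cv2.imread("pics/side.png")[145:295,270:400]
a=cv2.resize(s,None,fx=2.6,fy=2.6,interpolation=3);b=cv2.resize(d,None,fx=2.2,fy=2.2,interpolation=3)
c=np.zeros((max(a.shape[0],b.shape[0]),a.shape[1]+b.shape[1],3),np.uint8);c[:a.shape[0],:a.shape[1]]=a;c[:b.shape[0],a.shape[1]:]=b
cv2.imwrite("pics/crop.png",cv2.convertScaleAbs(c,alpha=1.4));print(c.shape)
E
```

```text
handle (array([0.52448581, 0.13048857, 0.09205702]), np.float64(0.001975277417579115))
wing (array([ 0.56421696, -0.1085063 ,  0.10173161]), np.float64(0.001566483673960169))
wafer (array([0.5249908 , 0.05492999, 0.07262027]), np.float64(0.002718066793674085))
(330, 793, 3)
```

View pics/crop.png

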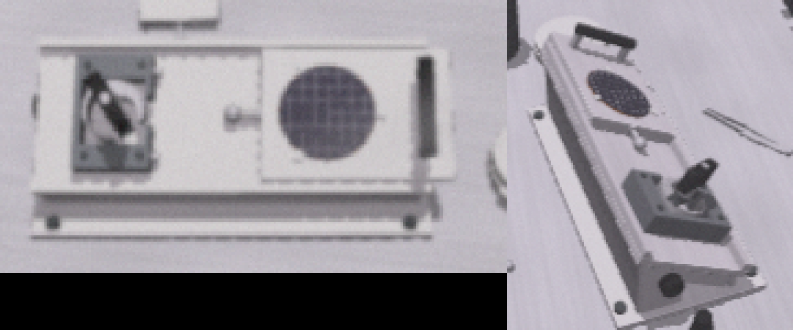

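Both views agree to 2–3 mm, and the heights come out right: the handle sits about 60 mm over the bench before the tilt offset, and the bed yaw is small. The cam is about 0.7–0.9 rad clockwise from open. Next: a helper that expresses goals in tool axes, then a move to a wrist view square over the bed.

```bash
cat >> h.py <<'E'
BX,BZ=np.array([-np.cos(np.pi/6),0,.5]),np.array([.5,0,np.cos(np.pi/6)])
def goal(p,Rt):
    """rotation (tool axes, deg) to do first in place, then shift in the turned tool axes (mm)"""
    o=manip.get_obs();R0=R.from_quat(o["ee_rot"])
    rv=np.degrees((R0.inv()*R.from_matrix(Rt)).as_rotvec());t=Rt.T@(np.array(p)-o["position"])*1e3
    print("dr",rv.round(2),np.linalg.norm(rv).round(1),"travel",t.round(1),np.linalg.norm(t).round(1));return rv,t
E
python3 - <<'E'
from h import *
Rt=np.c_[[0,1,0],-BX,-BZ];goal([.62,.0,.27],Rt);print(manip.calibration("wrist")["intrinsics"])
E
```

```text
dr [ 29.73  -4.79 -18.14] 35.2 travel [-592.2  345.1 -244.7] 727.8
[[319.68612528   0.         318.45676163]
 [  0.         319.68612528 205.8488636 ]
 [  0.           0.           1.        ]]
```

>>> servo_tool(
  moves=[
    {"dr": [7.4, -1.2, -4.5]},
    {"dr": [7.4, -1.2, -4.5]},
    {"dr": [7.4, -1.2, -4.5]},
    {"dr": [7.4, -1.2, -4.5]},
    {"travel": [-45.5, 26.5, -19]},
    {"travel": [-45.5, 26.5, -19]},
    {"travel": [-45.5, 26.5, -19]},
    {"travel": [-45.5, 26.5, -19]},
    {"travel": [-45.5, 26.5, -19]},
    {"travel": [-45.5, 26.5, -19]},
    {"travel": [-45.5, 26.5, -19]},
    {"travel": [-45.5, 26.5, -19]},
  ],
)

```text
$.moves[0]: bad value
```

>>> servo_tool(
  moves=[
    {"travel": [-45.5, 26.5, -19]},
    {"travel": [-45.5, 26.5, -19]},
    {"travel": [-45.5, 26.5, -19]},
    {"travel": [-45.5, 26.5, -19]},
    {"travel": [-45.5, 26.5, -19]},
    {},
    {},
  ],
  claw=0.6,
  squeeze=30,
)

```text
$.moves[0]: bad value
```

```bash
python3 - <<'E'
from h import *
import json
c=manip.calibration("wrist");im=manip.camera("wrist");o=manip.get_obs()
cv2.imwrite("pics/w1.png",im);json.dump({k:np.array(v).tolist() for k,v in c.items()},open("w1.json","w"))
print(o["clock"],o["joint_pos"].round(2),o["position"].round(4),o["grip_width"])
goal([.62,0,.27],np.c_[[0,1,0],-BX,-BZ])
E
```

```text
0.15 [-1.27  0.33 -0.06  1.46  0.02  1.35 -0.09] [0.1988 0.5923 0.2307] 0.999316422476044
dr [ 29.73  -4.8  -18.14] 35.2 travel [-592.3  345.2 -244.6] 727.8
```

View pics/w1.png

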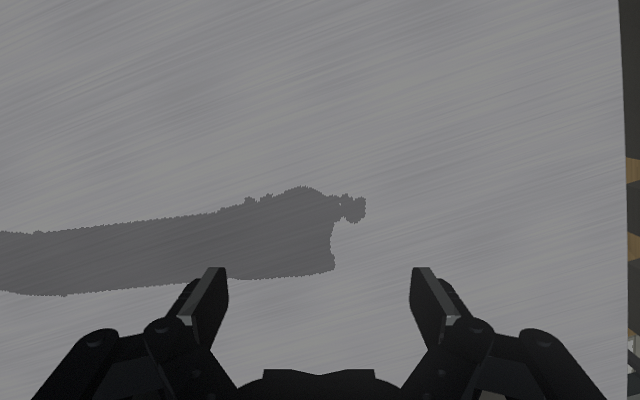

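Both keys are required in each row, so both calls were refused. The picture shows only bare bench and the fingers, at (215,300) and (425,300). Repeating the moves with full rows.

>>> servo_tool(
  moves=[
    {"travel": [0, 0, 0], "dr": [7.4, -1.2, -4.5]},
    {"travel": [0, 0, 0], "dr": [7.4, -1.2, -4.5]},
    {"travel": [0, 0, 0], "dr": [7.4, -1.2, -4.5]},
    {"travel": [0, 0, 0], "dr": [7.4, -1.2, -4.5]},
    {"travel": [-45.5, 26.5, -19], "dr": [0, 0, 0]},
    {"travel": [-45.5, 26.5, -19], "dr": [0, 0, 0]},
    {"travel": [-45.5, 26.5, -19], "dr": [0, 0, 0]},
    {"travel": [-45.5, 26.5, -19], "dr": [0, 0, 0]},
    {"travel": [-45.5, 26.5, -19], "dr": [0, 0, 0]},
    {"travel": [-45.5, 26.5, -19], "dr": [0, 0, 0]},
    {"travel": [-45.5, 26.5, -19], "dr": [0, 0, 0]},
    {"travel": [-45.5, 26.5, -19], "dr": [0, 0, 0]},
  ],
)

```text
clock: 1.65
position: [0.4583, 0.2263, 0.2576]
ee_rot: [0.684, 0.682, -0.182, -0.182]
ft_force: [0.9, 0.7, -0.2]
grip_width: 1.002
```

>>> servo_tool(
  moves=[
    {"travel": [-45.5, 26.5, -19], "dr": [0, 0, 0]},
    {"travel": [-45.5, 26.5, -19], "dr": [0, 0, 0]},
    {"travel": [-45.5, 26.5, -19], "dr": [0, 0, 0]},
    {"travel": [-45.5, 26.5, -19], "dr": [0, 0, 0]},
    {"travel": [-45.5, 26.5, -19], "dr": [0, 0, 0]},
    {"travel": [0, 0, 0], "dr": [0, 0, 0]},
    {"travel": [0, 0, 0], "dr": [0, 0, 0]},
  ],
  claw=0.6,
  squeeze=30,
)

```text
clock: 2.52
position: [0.6192, 0.0004, 0.2734]
ee_rot: [0.684, 0.682, -0.182, -0.183]
ft_force: [0.3, -0.4, -0.0]
grip_width: 0.397
```

```bash
cat > look.py <<'E'
from h import *
import json,sys
n=sys.argv[1]
c=manip.calibration("wrist");im=manip.camera("wrist");o=manip.get_obs()
cv2.imwrite(f"pics/{n}.png",im);json.dump({k:np.array(v).tolist() for k,v in c.items()},open(n+".json","w"))
print(o["clock"],o["joint_pos"].round(2),o["position"].round(4),o["grip_width"].round(3),o["ft_force"].round(1))
E
python3 look.py w2; python3 -c "
from h import *
goal([.62,0,.27],np.c_[[0,1,0],-BX,-BZ])"
```

```text
dr [ 0.12 -0.08 -0.03] 0.1 travel [-1.1  2.8  2.8] 4.1Traceback (most recent call last):
  File "look.py", line 6, in <module>
    print(o["clock"],o["joint_pos"].round(2),o["position"].round(4),o["grip_width"].round(3),o["ft_force"].round(1))
                                                                    ^^^^^^^^^^^^^^^^^^^^^
AttributeError: 'float' object has no attribute 'round'
```

View pics/w2.png

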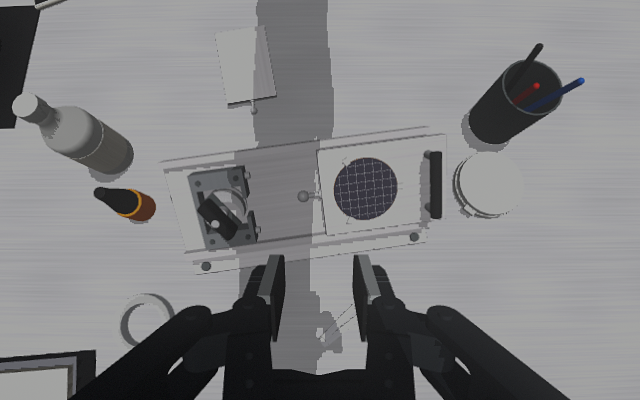

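The wrist view shows the stand yawed about -7° in the image. Handle bar is at (435,185), wafer at (366,188), stud head at (303,196), housing at (223,207) and the wing at (217,215). Next I'll extract these by mask and triangulate across cameras.

```bash
sed -i 's/o\["grip_width"\].round(3)/round(o["grip_width"],3)/' look.py; python3 - <<'E'
from h import *
im=cv2.imread("pics/w2.png");g=im.max(2)
def blobs(name,img,th,roi,lo=30):
    x0,y0,x1,y1=roi;m=(img[y0:y1,x0:x1].max(2)<th).astype(np.uint8)
    for c in cv2.findContours(m,cv2.RETR_EXTERNAL,cv2.CHAIN_APPROX_NONE)[0]:
        if cv2.contourArea(c)>lo:
            r=cv2.minAreaRect(c+np.array([x0,y0]));M=cv2.moments(c)
            print(name,th,"rect",np.round(r[0],1),np.round(r[1],1),round(r[2],1),"cen",round(M['m10']/M['m00']+x0,1),round(M['m01']/M['m00']+y0,1))
            print("   box",cv2.boxPoints(r).round(1).tolist())
for th in (45,60): blobs("handle",im,th,(422,140,450,230)); blobs("wing",im,th,(185,170,260,250))
for th in (110,): blobs("wafer",im,th,(325,145,405,230))
sc=cv2.imread("pics/scene.png");sd=cv2.imread("pics/side.png")
for th in (50,70):
    blobs("sc-handle",sc,th,(352,180,376,245),20);blobs("sc-wing",sc,th,(222,188,262,235),20);blobs("sc-wafer",sc,th+40,(300,185,350,240))
    blobs("sd-handle",sd,th,(292,148,335,176),20);blobs("sd-wing",sd,th,(335,205,375,250),20);blobs("sd-wafer",sd,th+40,(298,170,345,205))
cv2.imwrite("pics/w2z.png",cv2.convertScaleAbs(cv2.resize(im[120:285,155:450],None,fx=2.7,fy=2.7,interpolation=2),alpha=1.2))
E
```

```text
handle 45 rect [435.5 185. ] [66. 11.] 90.0 cen 432.7 181.7
   box [[430.0, 152.0], [441.0, 152.0], [441.0, 218.0], [430.0, 218.0]]
wing 45 rect [217.8 219.1] [45.2 18.3] 43.7 cen 218.1 218.6
   box [[195.10000610351562, 210.1999969482422], [207.8000030517578, 196.89999389648438], [240.5, 228.10000610351562], [227.8000030517578, 241.39999389648438]]
handle 60 rect [434. 185.] [66. 14.] 90.0 cen 435.5 184.3
   box [[427.0, 152.0], [441.0, 152.0], [441.0, 218.0], [427.0, 218.0]]
wing 60 rect [252.9 226. ] [30.6  5.7] 78.7 cen 253.0 222.3
   box [[247.10000610351562, 211.60000610351562], [252.6999969482422, 210.5], [258.70001220703125, 240.5], [253.10000610351562, 241.60000610351562]]
wing 60 rect [215.6 220.3] [61.9 30.7] 35.1 cen 218.9 218.1
   box [[181.5, 215.0], [199.10000610351562, 190.0], [249.6999969482422, 225.60000610351562], [232.10000610351562, 250.60000610351562]]
wing 60 rect [245.5 182.8] [26.5  3.3] 78.7 cen 245.7 184.5
   box [[241.1999969482422, 170.1999969482422], [244.5, 169.5], [249.6999969482422, 195.5], [246.39999389648438, 196.10000610351562]]
wafer 110 rect [365
[... 2759 characters left out ...]
.0], [370.0, 243.0], [370.0, 249.0], [335.0, 249.0]]
sd-wing 70 rect [357.1 229.3] [20.1 25.5] 26.6 cen 354.8 230.5
   box [[342.3999938964844, 236.1999969482422], [353.79998779296875, 213.39999389648438], [371.79998779296875, 222.39999389648438], [360.3999938964844, 245.1999969482422]]
sd-wafer 110 rect [322.7 203.1] [30.4  5.5] 11.3 cen 317.3 201.7
   box [[307.20001220703125, 202.8000030517578], [308.29998779296875, 197.5], [338.1000061035156, 203.39999389648438], [337.0, 208.8000030517578]]
sd-wafer 110 rect [320.4 187.2] [32.4 14.6] 32.0 cen 320.4 187.2
   box [[302.70001220703125, 184.8000030517578], [310.5, 172.39999389648438], [338.0, 189.60000610351562], [330.20001220703125, 202.0]]
```

View pics/w2z.png

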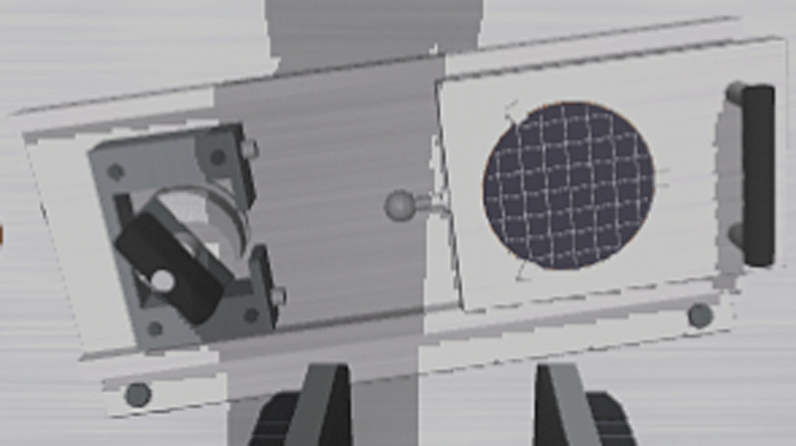

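The zoom shows the plungers at about (250,150) and (279,296), stud head at (401,205), and the wing lying from about (135,225) to (215,305). Casting these onto planes now.

```bash
cat > meas.py <<'E'
from h import *
import json
cal={k:np.array(v) for k,v in json.load(open("w2.json")).items()}
def tri(**uv):
    A=np.zeros((3,3));b=np.zeros(3);L=[]
    for n,p in uv.items():
        o,d=ray(n,[p],cal if n=="wrist" else None);P=np.eye(3)-np.outer(d[0],d[0]);A+=P;b+=P@o;L.append((P,o))
    x=np.linalg.solve(A,b);return x,[round(np.linalg.norm(P@(x-o))*1e3,1) for P,o in L]
z=lambda u,v:(155+u/2.7,120+v/2.7)
waf,e=tri(wrist=(365.2,188.4),scene=(325.3,212.8),side=(320.4,187.2));print("wafer",waf.round(4),e)
h,e=tri(wrist=(435,185),scene=(363.3,210.4),side=(314,161.3));print("handle",h.round(4),e)
s,e=tri(wrist=z(401,205),scene=(290,214.6));print("stud",s.round(4),e)
psi=0
for _ in range(6):
    Rz=R.from_euler("z",psi).as_matrix();bx,bz=Rz@BX,Rz@BZ;by=np.cross(bz,bx)
    b0=waf-.0155*bz
    on=lambda uv,hh:plane("wrist",[uv],b0+hh*bz,bz,cal)[0]
    q=on(z(401,205),.008)-on((365.2,188.4),.0155)  # wafer -> stud
    q=q-bz*(q@bz);psi+=np.arctan2(q@(-bx),q@by)*-1 if 0 else np.arctan2(q@bx,q@by)*-1*-1
    print(np.degrees(psi).round(2),"along",(q@by*1e3).round(1),"across",(q@bx*1e3).round(1))
E
python3 meas.py
```

```text
wafer [0.5249 0.0551 0.0741] [np.float64(1.1), np.float64(0.8), np.float64(0.4)]
handle [0.5252 0.1306 0.0933] [np.float64(1.7), np.float64(1.3), np.float64(1.4)]
stud [ 0.5325 -0.0169  0.0666] [np.float64(0.1), np.float64(0.1)]
-8.78 along 73.1 across -11.3
-26.27 along 71.8 across -22.6
-60.47 along 65.2 across -44.3
-124.41 along 38.3 across -78.2
-242.58 along -40.8 across -76.2
-139.25 along -18.3 across 77.2
```

```bash
python3 - <<'E'
s=open("meas.py").read()
i=s.index("psi+=");j=s.index("\n",i);s=s[:i]+"psi-=np.arctan2(q@bx,q@by)"+s[j:]
s=s.replace("    print(np.deg","print(np.deg")
s+='''
print("handle off wafer (want 0,-75,21.5)",(np.c_[bx,by,bz].T@(h-waf)*1e3).round(1))
print("wafer->stud head (want 0,73.5,-7.5)",(np.c_[bx,by,bz].T@(s-waf)*1e3).round(1))
hp=on((435,185),.037);print("handle on plane",hp.round(4),(np.c_[bx,by,bz].T@(hp-waf)*1e3).round(1))
p1,p2=on(z(250,150),.008),on(z(279,296),.008);m=(p1+p2)/2
print("plungers apart (68)",np.linalg.norm(p1-p2),"dir",(np.c_[bx,by,bz].T@(p1-p2)*1e3).round(1),"mid rel wafer",(np.c_[bx,by,bz].T@(m-waf)*1e3).round(1))
E1=[on(z(*c),.022) for c in ((240,125),(275,330))];print("housing edge",[(np.c_[bx,by,bz].T@(e-waf)*1e3).round(1) for e in E1])
for c in ((18,115),(80,360),(735,18),(735,330)): e=on(z(*c),0);print("bed corner?",e.round(4),(np.c_[bx,by,bz].T@(e-waf)*1e3).round(1))
a,b=on((207,208),.062),on((229,229),.062)
for c in ((195,210),(208,197),(240.5,228),(228,241)): e=on(c,.062);print("wing corner",(np.c_[bx,by,bz].T@(e-waf)*1e3).round(1))
'''
open("meas.py","w").write(s)
E
python3 meas.py
```

```text
wafer [0.5249 0.0551 0.0741] [np.float64(1.1), np.float64(0.8), np.float64(0.4)]
handle [0.5252 0.1306 0.0933] [np.float64(1.7), np.float64(1.3), np.float64(1.4)]
stud [ 0.5325 -0.0169  0.0666] [np.float64(0.1), np.float64(0.1)]
8.68 along 73.1 across 0.0
handle off wafer (want 0,-75,21.5) [ -0.6 -74.6  22.5]
wafer->stud head (want 0,73.5,-7.5) [-0.9 72.3 -8.1]
handle on plane [0.5261 0.1323 0.0915] [ -2.5 -76.2  21.5]
plungers apart (68) 0.06816223308011427 dir [68.2 -0.8 -0. ] mid rel wafer [ -0.4 132.7  -7.5]
housing edge [array([ 47.4, 131.7,   6.5]), array([-44.6, 135.5,   6.5])]
bed corner? [ 0.4984 -0.1785  0.0916] [ 62.  227.  -15.5]
bed corner? [ 0.5985 -0.168   0.0336] [-54.1 231.7 -15.5]
bed corner? [0.4547 0.1293 0.0898] [ 58.3 -84.  -15.5]
bed corner? [0.584  0.1453 0.0146] [-92.2 -80.2 -15.5]
wing corner [ 18.1 181.8  46.5]
wing corner [ 29.4 165.8  46.5]
wing corner [ -8.4 141.2  46.5]
wing corner [-20.7 157.   46.5]
```

Yaw is 8.7°. The measured offsets match the listed sizes: plungers 68 mm apart, handle 75 mm, stud 73 mm. The carrier gap is about 82 mm and the cam about 1.0 rad. Next, the hover pose over the wing.

```bash
cat > f.py <<'E'
from h import *
psi=np.radians(8.7);Rz=R.from_euler("z",psi).as_matrix();bx,bz=Rz@BX,Rz@BZ;by=np.cross(bz,bx)
waf=np.array([.5249,.0551,.0741])+.001*bz
B=np.c_[bx,by,bz]
def bed(x,y,z): return waf+B@(np.array([x,y,z-15.5])/1e3)   # mm: x across, y from wafer centre, z off bed
def tool(th): return np.c_[np.cos(th)*bx-np.sin(th)*by, -np.sin(th)*bx-np.cos(th)*by, -bz]
def state():
    o=manip.get_obs();q=B.T@(o["position"]-waf)*1e3+[0,0,15.5];Rt=R.from_quat(o["ee_rot"]).as_matrix()
    print("t",round(o["clock"],2),"tcp bed",q.round(1),"th",np.arctan2(-Rt[:,0]@by,Rt[:,0]@bx).round(3),"j",o["joint_pos"].round(2),"F bed",(B.T@o["ft_force"]).round(1),"w",round(o["grip_width"],3))
E
python3 - <<'E'
from f import *
print(np.linalg.det(tool(1.)));state();goal(bed(0,163.5,95),tool(1.0));goal(bed(0,163.5,32),tool(1.0))
E
```

```text
0.9999999999999999
t 2.58 tcp bed [ 26.4  67.6 229.9] th 1.703 j [-0.15  0.73  0.19  0.89 -0.13  2.05  1.57] F bed [-0.3 -0.4  0.1] w 0.397
dr [  1.39  -4.29 -40.25] 40.5 travel [-95.  -29.6 134.9] 167.6
dr [  1.39  -4.29 -40.25] 40.5 travel [-95.  -29.6 197.9] 221.5
```

Joint 6 (2.05) is near its limit up here, and joint 7 runs opposite to θ. So I'll use the half-turned grasp (τ = θ+π), descend first, then turn.

```bash
python3 - <<'E'
from f import *
o=manip.get_obs();R0=R.from_quat(o["ee_rot"]).as_matrix()
goal(bed(0,163.5,100),R0);T=tool(1.0+np.pi);goal(o["position"],T)
print("align only",goal(o["position"],tool(1.703)))
E
```

```text
dr [-0. -0.  0.] 0.0 travel [-101.3   39.2  122.3] 163.6
dr [ -5.46  -1.77 139.64] 139.8 travel [0. 0. 0.] 0.0
dr [-0.17 -4.42  0.  ] 4.4 travel [0. 0. 0.] 0.0
align only (array([-1.71614463e-01, -4.41684299e+00,  3.97949998e-03]), array([0., 0., 0.]))
```

>>> servo_tool(
  moves=[
    {"travel": [-25.3, 9.8, 30.5], "dr": [0, 0, 0]},
    {"travel": [-25.3, 9.8, 30.5], "dr": [0, 0, 0]},
    {"travel": [-25.3, 9.8, 30.5], "dr": [0, 0, 0]},
    {"travel": [-25.3, 9.8, 30.5], "dr": [0, 0, 0]},
    {"travel": [0, 0, 0], "dr": [-0.2, -4.4, 0]},
    {"travel": [0, 0, 0], "dr": [0, 0, 10]},
    {"travel": [0, 0, 0], "dr": [0, 0, 10]},
    {"travel": [0, 0, 0], "dr": [0, 0, 10]},
    {"travel": [0, 0, 0], "dr": [0, 0, 10]},
  ],
  claw=0.5,
)

```text
clock: 3.7
position: [0.5922, -0.0992, 0.1491]
ee_rot: [0.873, 0.415, -0.247, -0.074]
ft_force: [-0.2, -0.1, -0.8]
grip_width: 0.497
```

```bash
python3 -c "
from f import *
state()"
```

```text
t 3.7 tcp bed [1.000e-01 1.627e+02 1.010e+02] th 2.406 j [-0.18  0.75  0.37  1.17 -0.1   1.76  1.06] F bed [-0.2  0.1 -0.8] w 0.497
```

>>> servo_tool(
  moves=[
    {"travel": [0, 0, 0], "dr": [0, 0, 10]},
    {"travel": [0, 0, 0], "dr": [0, 0, 10]},
    {"travel": [0, 0, 0], "dr": [0, 0, 10]},
    {"travel": [0, 0, 0], "dr": [0, 0, 10]},
    {"travel": [0, 0, 0], "dr": [0, 0, 10]},
    {"travel": [0, 0, 0], "dr": [0, 0, 10]},
    {"travel": [0, 0, 0], "dr": [0, 0, 10]},
    {"travel": [0, 0, 0], "dr": [0, 0, 10]},
    {"travel": [0, 0, 0], "dr": [0, 0, 10]},
    {"travel": [0, 0, 0], "dr": [0, 0, 8]},
    {"travel": [0, 0, 0], "dr": [0, 0, 0]},
  ],
)

```text
clock: 5.08
position: [0.5922, -0.0994, 0.1488]
ee_rot: [0.887, -0.384, -0.219, 0.137]
ft_force: [-0.2, -0.1, -0.1]
grip_width: 0.5
```

```bash
python3 look.py w3; python3 -c "
from f import *
state();goal(bed(0,163.5,32),tool(1.0+np.pi))"
```

```text
5.125 [-0.38  0.84  0.76  1.19 -0.32  1.78 -0.48] [ 0.5922 -0.0997  0.1488] 0.5 [0.6 1.  1. ]
t 5.12 tcp bed [  0.  163.2 100.8] th -2.175 j [-0.38  0.84  0.76  1.19 -0.32  1.78 -0.48] F bed [-0.2 -0.9  1.3] w 0.5
dr [-0.05 -0.04  1.91] 1.9 travel [ 0.2  0.1 68.8] 68.8
```

View pics/w3.png

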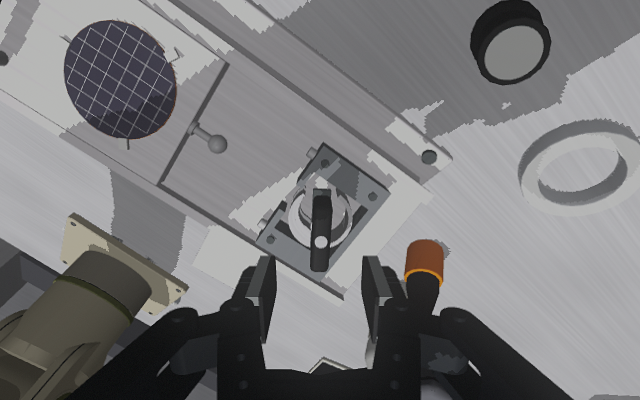

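The wing stands upright at (320,232) between the finger pads, so the alignment is good. The orange driver set at (425,260) is close to the right finger, so I'll check that clearance and cast the wing centre.

```bash
python3 - <<'E'
from f import *
import json
cal={k:np.array(v) for k,v in json.load(open("w3.json")).items()}
for uv,h in (((357,320),0.003),((358,288),.092)):
    p=plane("side",[uv],[0,0,h],np.array([0,0,1.]))[0];print("driver",p.round(3),(B.T@(p-waf)*1e3+[0,0,15.5]).round(1))
for p in plane("wrist",[(321,190),(321,270),(313,230),(330,230),(321,242)],bed(0,0,62),bz,cal): print((B.T@(p-waf)*1e3+[0,0,15.5]).round(1))
E
```

```text
driver [ 0.533 -0.255  0.003] [ -1.7 307.3 -66.6]
driver [ 0.531 -0.245  0.092] [ 43.2 297.3  10.2]
[-25.6 146.5  62. ]
[ 18.3 176.8  62. ]
[ -1.8 156.9  62. ]
[ -7.7 165.5  62. ]
[  2.  165.6  62. ]
```

>>> servo_tool(
  moves=[
    {"travel": [0, 0, 25], "dr": [0, 0, 0]},
    {"travel": [0, 0, 25], "dr": [0, 0, 0]},
    {"travel": [0, 0, 18], "dr": [0, 0, 0]},
    {"travel": [0, 0, 0], "dr": [0, 0, 0]},
  ],
)

```text
clock: 5.62
position: [0.5578, -0.1055, 0.0892]
ee_rot: [0.886, -0.383, -0.22, 0.137]
ft_force: [-0.5, 0.5, 0.5]
grip_width: 0.499
```

>>> servo_tool(
  moves=[
    {"travel": [0, 0, 0], "dr": [0, 0, 0]},
    {"travel": [0, 0, 0], "dr": [0, 0, 0]},
    {"travel": [0, 0, 0], "dr": [0, 0, 0]},
    {"travel": [0, 0, 0], "dr": [0, 0, 0]},
    {"travel": [0, 0, 0], "dr": [0, 0, 0]},
  ],
  claw=1,
  squeeze=50,
)

```text
clock: 6.25
position: [0.5595, -0.1059, 0.0906]
ee_rot: [0.886, -0.385, -0.218, 0.137]
ft_force: [3.0, 2.4, 5.6]
grip_width: 0.132
```

```bash
python3 -c "
from f import *
state();o=manip.get_obs();print(o['torque'],o['ft_force'])"
```

```text
t 6.25 tcp bed [ -0.3 164.4  33.7] th -2.171 j [-0.41  0.83  0.75  1.35 -0.32  1.64 -0.47] F bed [-0.1 -1.9  6.5] w 0.132
[ 0.34414968 -0.16870458 -0.28419914] [3.04251556 2.42797491 5.55255191]
```

>>> servo_tool(
  moves=[
    {"travel": [0, 0, 0], "dr": [0, 0, -7]},
    {"travel": [0, 0, 0], "dr": [0, 0, -7]},
    {"travel": [0, 0, 0], "dr": [0, 0, -7]},
    {"travel": [0, 0, 0], "dr": [0, 0, -7]},
    {"travel": [0, 0, 0], "dr": [0, 0, 0]},
  ],
)

```text
clock: 6.88
position: [0.559, -0.1056, 0.0908]
ee_rot: [0.953, -0.158, -0.245, 0.08]
ft_force: [-0.2, 3.4, 8.3]
grip_width: 0.132
```

```bash
python3 -c "
from f import *
state();o=manip.get_obs();print(B.T@o['torque'])"
```

```text
t 6.88 tcp bed [  0.2 164.   33.7] th -2.662 j [-0.35  0.79  0.64  1.35 -0.24  1.63 -0.04] F bed [ 3.9 -3.4  7.4] w 0.132
[-0.79497629 -0.437332    0.0568186 ]
```

>>> servo_tool(
  moves=[
    {"travel": [0, 0, 0], "dr": [0, 0, -7]},
    {"travel": [0, 0, 0], "dr": [0, 0, -7]},
    {"travel": [0, 0, 0], "dr": [0, 0, -7]},
    {"travel": [0, 0, 0], "dr": [0, 0, -5]},
    {"travel": [0, 0, 0], "dr": [0, 0, 0]},
    {"travel": [0, 0, 0], "dr": [0, 0, 0]},
  ],
)

```text
clock: 7.62
position: [0.5585, -0.1056, 0.0911]
ee_rot: [0.964, 0.06, -0.258, 0.023]
ft_force: [-4.2, 3.5, 11.1]
grip_width: 0.135
```

```bash
python3 -c "
from f import *
state();o=manip.get_obs();print(B.T@o['torque'])"
```

```text
t 7.62 tcp bed [  0.8 163.9  33.7] th -3.113 j [-0.29  0.76  0.53  1.34 -0.18  1.62  0.37] F bed [ 8.7 -4.1  7.8] w 0.135
[-1.09629241 -1.13717327  0.10171287]
```

>>> servo_tool(
  moves=[
    {"travel": [0, 0, 0], "dr": [0, 0, 0]},
    {"travel": [0, 0, 0], "dr": [0, 0, 0]},
    {"travel": [0, 0, 0], "dr": [0, 0, 0]},
    {"travel": [0, 0, -25], "dr": [0, 0, 0]},
    {"travel": [0, 0, -30], "dr": [0, 0, 0]},
    {"travel": [0, 0, -20], "dr": [0, 0, 0]},
  ],
  claw=0.65,
)

```text
clock: 8.38
position: [0.5964, -0.1005, 0.1558]
ee_rot: [0.964, 0.059, -0.257, 0.024]
ft_force: [0.1, -0.0, -0.5]
grip_width: 0.35
```

>>> servo_tool(
  moves=[
    {"travel": [0, 0, 0], "dr": [0, 0, 10]},
    {"travel": [0, 0, 0], "dr": [0, 0, 10]},
    {"travel": [0, 0, 0], "dr": [0, 0, 10]},
    {"travel": [0, 0, 0], "dr": [0, 0, 10]},
    {"travel": [0, 0, 0], "dr": [0, 0, 10]},
    {"travel": [0, 0, 0], "dr": [0, 0, 10]},
    {"travel": [0, 0, 0], "dr": [0, 0, 10]},
    {"travel": [0, 0, 0], "dr": [0, 0, 10]},
    {"travel": [0, 0, 0], "dr": [0, 0, 8]},
    {"travel": [0, 0, 0], "dr": [0, 0, 0]},
  ],
)

```text
clock: 9.62
position: [0.5957, -0.1005, 0.1544]
ee_rot: [0.735, -0.627, -0.169, 0.196]
ft_force: [0.0, -0.6, 0.2]
grip_width: 0.351
```

```bash
python3 -c "
from f import *
state();goal(bed(-1,-75.5,75),tool(-np.pi/2))"
```

```text
t 9.62 tcp bed [-1.000e-01  1.645e+02  1.073e+02] th -1.578 j [-0.43  0.9   0.9   1.17 -0.4   1.81 -1.01] F bed [0.2 0.6 0.2] w 0.351
dr [-0.02 -0.04  0.39] 0.4 travel [-240.    -0.9   32.3] 242.2
```

>>> servo_tool(
  moves=[
    {"travel": [-40, 0, 0], "dr": [0, 0, 0]},
    {"travel": [-40, 0, 0], "dr": [0, 0, 0]},
    {"travel": [-40, 0, 0], "dr": [0, 0, 0]},
    {"travel": [-40, 0, 0], "dr": [0, 0, 0]},
    {"travel": [-40, 0, 0], "dr": [0, 0, 0]},
    {"travel": [-40, -1, 0], "dr": [0, 0, 0.4]},
    {"travel": [0, 0, 0], "dr": [0, 0, 0]},
    {"travel": [0, 0, 0], "dr": [0, 0, 0]},
  ],
)

```text
clock: 10.62
position: [0.5591, 0.1359, 0.155]
ee_rot: [0.733, -0.629, -0.168, 0.196]
ft_force: [-0.4, -0.7, -0.7]
grip_width: 0.35
```

```bash
python3 look.py w4; python3 -c "
from f import *
state();goal(bed(-1,-75.5,21),tool(-np.pi/2))"
```

```text
10.675 [-0.77  0.83  0.87  1.26 -0.51  1.83 -1.35] [0.5591 0.1354 0.1551] 0.347 [ 0.3 -0.   0.6]
t 10.68 tcp bed [  0.6 -74.2 107.6] th -1.57 j [-0.77  0.83  0.87  1.26 -0.51  1.83 -1.35] F bed [0.1 0.1 0.7] w 0.347
dr [-0.05  0.01 -0.06] 0.1 travel [-1.3 -1.6 86.6] 86.6
```

View pics/w4.png

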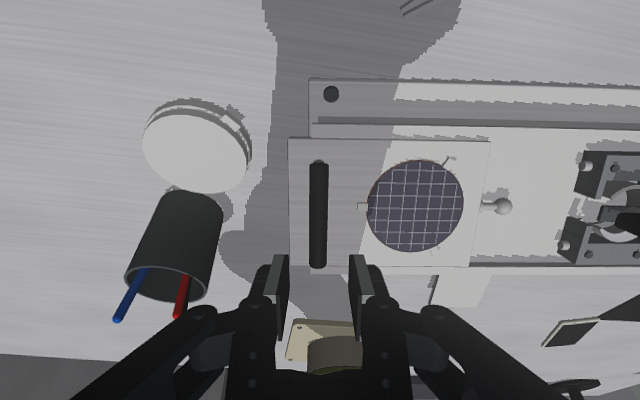

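The bar is centred at column 318 between the pads. I'll check the pen pot's clearance to the gripper body before descending.

```bash
python3 - <<'E'
from f import *
import json
cal={k:np.array(v) for k,v in json.load(open("w4.json")).items()}
P=plane("scene",[(422,172)],[0,0,.095],np.array([0,0,1.]))[0];print("pot top scene",P.round(3),(B.T@(P-waf)*1e3+[0,0,15.5]).round(0))
for uv,h in (((167,281),.095),((117,320),.14),((178,317),.13)):
    P=plane("wrist",[uv],[0,0,h],np.array([0,0,1.]),cal)[0];print(P.round(3),(B.T@(P-waf)*1e3+[0,0,15.5]).round(0))
for p in plane("wrist",[(318,165),(318,265)],bed(0,0,37),bz,cal): print("bar",(B.T@(p-waf)*1e3+[0,0,15.5]).round(1))
g=bed(-1,-75.5,21);print("tcp",g.round(3),"body",bed(-1,-75.5,94).round(3))
E
```

```text
pot top scene [0.395 0.254 0.095] [  96. -216.  -17.]
[0.414 0.257 0.095] [  79. -216.   -7.]
[0.429 0.279 0.14 ] [  85. -236.   41.]
[0.419 0.236 0.13 ] [  95. -195.   24.]
bar [-38.2 -75.4  37. ]
bar [ 37.7 -75.4  37. ]
tcp [0.518 0.13  0.079] body [0.554 0.136 0.142]
```

>>> servo_tool(
  moves=[
    {"travel": [-1.2, -1, 25], "dr": [0, 0, 0]},
    {"travel": [0, 0, 25], "dr": [0, 0, 0]},
    {"travel": [0, 0, 22], "dr": [0, 0, 0]},
    {"travel": [0, 0, 12], "dr": [0, 0, 0]},
    {"travel": [0, 0, 0], "dr": [0, 0, 0]},
  ],
)

```text
clock: 11.3
position: [0.5181, 0.131, 0.0816]
ee_rot: [0.732, -0.63, -0.169, 0.196]
ft_force: [-0.3, -0.3, 0.3]
grip_width: 0.35
```

>>> servo_tool(
  moves=[
    {"travel": [0, 0, 0], "dr": [0, 0, 0]},
    {"travel": [0, 0, 0], "dr": [0, 0, 0]},
    {"travel": [0, 0, 0], "dr": [0, 0, 0]},
    {"travel": [0, 0, 0], "dr": [0, 0, 0]},
  ],
  claw=1,
  squeeze=25,
)

```text
clock: 11.8
position: [0.519, 0.1313, 0.0824]
ee_rot: [0.733, -0.63, -0.168, 0.196]
ft_force: [1.9, -1.3, 5.1]
grip_width: 0.139
```

```bash
python3 -c "
from f import *
state()"
```

```text
t 11.8 tcp bed [ -0.8 -76.2  24.5] th -1.569 j [-0.83  0.83  0.85  1.45 -0.52  1.67 -1.32] F bed [1.1 1.6 5.2] w 0.139
```

>>> servo_tool(
  moves=[
    {"travel": [10, 0, 0], "dr": [0, 0, 0]},
    {"travel": [12, 0, 0], "dr": [0, 0, 0]},
    {"travel": [12, 0, 0], "dr": [0, 0, 0]},
    {"travel": [12, 0, 0], "dr": [0, 0, 0]},
    {"travel": [10, 0, 0], "dr": [0, 0, 0]},
    {"travel": [6, 0, 0], "dr": [0, 0, 0]},
    {"travel": [0, 0, 0], "dr": [0, 0, 0]},
    {"travel": [0, 0, 0], "dr": [0, 0, 0]},
  ],
)

```text
clock: 12.8
position: [0.5274, 0.0704, 0.0824]
ee_rot: [0.733, -0.63, -0.169, 0.196]
ft_force: [-1.7, -0.3, 7.4]
grip_width: 0.137
```

```bash
python3 look.py w5; python3 -c "
from f import *
state()"
```

```text
12.85 [-0.76  0.83  0.87  1.46 -0.48  1.66 -1.23] [0.5274 0.0704 0.0824] 0.142 [-1.3  0.1  6.9]
t 12.85 tcp bed [  0.  -14.8  24.1] th -1.57 j [-0.76  0.83  0.87  1.46 -0.48  1.66 -1.23] F bed [ 4.6 -0.3  5.3] w 0.142
```

View pics/w5.png

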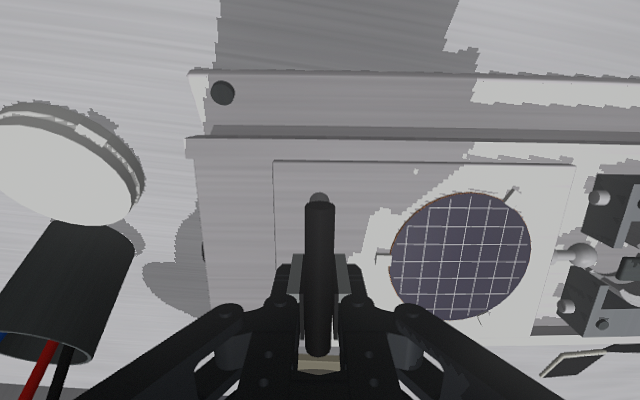

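The bar is gripped at (320,270), and the stud head at (580,255) is just entering the housing gap. Carrying on gently and watching the force.

>>> servo_tool(
  moves=[
    {"travel": [4, 0, 0], "dr": [0, 0, 0]},
    {"travel": [4, 0, 0], "dr": [0, 0, 0]},
    {"travel": [4, 0, 0], "dr": [0, 0, 0]},
    {"travel": [0, 0, 0], "dr": [0, 0, 0]},
    {"travel": [0, 0, 0], "dr": [0, 0, 0]},
  ],
)

```text
clock: 13.48
position: [0.5289, 0.0592, 0.0824]
ee_rot: [0.733, -0.629, -0.169, 0.196]
ft_force: [-3.8, 3.0, 7.1]
grip_width: 0.14
```

```bash
python3 -c "
from f import *
state()"
```

```text
t 13.47 tcp bed [ 0.2 -3.5 24. ] th -1.571 j [-0.74  0.83  0.87  1.45 -0.48  1.65 -1.22] F bed [ 6.4 -3.5  4.5] w 0.14
```

>>> servo_tool(
  moves=[
    {"travel": [1, 0, 0], "dr": [0, 0, 0]},
    {"travel": [1, 0, 0], "dr": [0, 0, 0]},
    {"travel": [0, 0, 0], "dr": [0, 0, 0]},
    {"travel": [0, 0, 0], "dr": [0, 0, 0]},
  ],
)

```text
clock: 13.98
position: [0.5291, 0.0579, 0.0824]
ee_rot: [0.733, -0.629, -0.17, 0.196]
ft_force: [-4.2, 4.5, 8.2]
grip_width: 0.143
```

```bash
python3 -c "
from f import *
state()"
```

```text
t 13.97 tcp bed [ 0.2 -2.1 24. ] th -1.571 j [-0.74  0.83  0.87  1.45 -0.48  1.66 -1.22] F bed [ 7.1 -5.1  5.3] w 0.143
```

>>> servo_tool(
  moves=[
    {"travel": [1, 0.7, 0], "dr": [0, 0, 0]},
    {"travel": [1, 0, 0], "dr": [0, 0, 0]},
    {"travel": [0, 0, 0], "dr": [0, 0, 0]},
    {"travel": [0, 0, 0], "dr": [0, 0, 0]},
  ],
)

```text
clock: 14.48
position: [0.5295, 0.0551, 0.0824]
ee_rot: [0.733, -0.629, -0.169, 0.196]
ft_force: [-0.2, 3.9, 5.1]
grip_width: 0.141
```

```bash
python3 -c "
from f import *
state()"
```

```text
t 14.47 tcp bed [ 0.2  0.7 24. ] th -1.571 j [-0.74  0.83  0.87  1.46 -0.47  1.65 -1.21] F bed [ 2.2 -3.9  4.6] w 0.141
```

>>> servo_tool(
  moves=[
    {"travel": [1, 0, 0], "dr": [0, 0, 0]},
    {"travel": [1, 0, 0], "dr": [0, 0, 0]},
    {"travel": [0, 0, 0], "dr": [0, 0, 0]},
    {"travel": [0, 0, 0], "dr": [0, 0, 0]},
  ],
)

```text
clock: 14.98
position: [0.5298, 0.0531, 0.0824]
ee_rot: [0.733, -0.629, -0.169, 0.196]
ft_force: [-0.2, 2.7, 5.2]
grip_width: 0.145
```

```bash
python3 look.py w6;python3 -c "
from f import *
state()
im=cv2.imread('pics/w6.png')[100:360,340:640];cv2.imwrite('pics/w6z.png',cv2.convertScaleAbs(cv2.resize(im,None,fx=2.3,fy=2.3,interpolation=2),alpha=1.2))"
```

```text
15.025 [-0.73  0.83  0.87  1.46 -0.47  1.65 -1.21] [0.5298 0.0531 0.0824] 0.136 [-1.   3.2  6.1]
t 15.03 tcp bed [ 0.2  2.7 24. ] th -1.571 j [-0.73  0.83  0.87  1.46 -0.47  1.65 -1.21] F bed [ 3.5 -3.3  5. ] w 0.136
```

View pics/w6z.png

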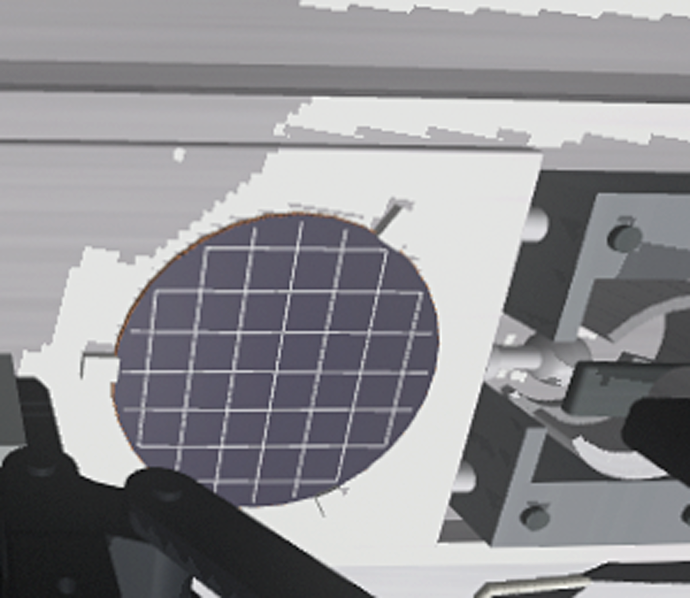

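The picture shows the stud head in the cam's slot at (560,360), with the plungers at (535,222) and (462,478) about touching the face. I'll push until the spring force clearly rises.

>>> servo_tool(
  moves=[
    {"travel": [1, 0, 0], "dr": [0, 0, 0]},
    {"travel": [1, 0, 0], "dr": [0, 0, 0]},
    {"travel": [0, 0, 0], "dr": [0, 0, 0]},
    {"travel": [0, 0, 0], "dr": [0, 0, 0]},
  ],
)

```text
clock: 15.52
position: [0.5299, 0.052, 0.0824]
ee_rot: [0.733, -0.629, -0.169, 0.195]
ft_force: [-0.7, 6.6, 7.1]
grip_width: 0.143
```

```bash
python3 -c "
from f import *
state()"
```

```text
t 15.53 tcp bed [ 0.3  3.8 24. ] th -1.572 j [-0.73  0.83  0.87  1.46 -0.47  1.65 -1.21] F bed [ 3.3 -6.6  6.3] w 0.143
```

>>> servo_tool(
  moves=[
    {"travel": [1, 0, 0], "dr": [0, 0, 0]},
    {"travel": [1, 0, 0], "dr": [0, 0, 0]},
    {"travel": [0, 0, 0], "dr": [0, 0, 0]},
    {"travel": [0, 0, 0], "dr": [0, 0, 0]},
  ],
)

```text
clock: 16.02
position: [0.5301, 0.0506, 0.0824]
ee_rot: [0.733, -0.629, -0.169, 0.195]
ft_force: [-2.1, 9.3, 5.7]
grip_width: 0.139
```

```bash
python3 -c "
from f import *
state()"
```

```text
t 16.02 tcp bed [ 0.3  5.2 23.9] th -1.572 j [-0.73  0.83  0.87  1.45 -0.47  1.65 -1.2 ] F bed [ 3.4 -9.5  4.6] w 0.139
```

Spring contact is clear: 3.3 N rising to 9.5 N. Release the handle, back off, and return to the wing.

>>> servo_tool(
  moves=[
    {"travel": [0, 0, 0], "dr": [0, 0, 0]},
    {"travel": [0, 0, 0], "dr": [0, 0, 0]},
    {"travel": [0, 0, 0], "dr": [0, 0, 0]},
    {"travel": [0, 0, -25], "dr": [0, 0, 0]},
    {"travel": [0, 0, -30], "dr": [0, 0, 0]},
    {"travel": [0, 0, -28], "dr": [0, 0, 0]},
    {"travel": [40, 0, 0], "dr": [0, 0, 0]},
    {"travel": [40, 0, 0], "dr": [0, 0, 0]},
    {"travel": [40, 0, 0], "dr": [0, 0, 0]},
    {"travel": [39, 0, 0], "dr": [0, 0, 0]},
  ],
  claw=0.65,
)

```text
clock: 17.27
position: [0.5952, -0.104, 0.1539]
ee_rot: [0.732, -0.63, -0.168, 0.196]
ft_force: [0.3, 0.3, -0.5]
grip_width: 0.348
```

>>> servo_tool(
  moves=[
    {"travel": [0, 0, 0], "dr": [0, 0, -10]},
    {"travel": [0, 0, 0], "dr": [0, 0, -10]},
    {"travel": [0, 0, 0], "dr": [0, 0, -10]},
    {"travel": [0, 0, 0], "dr": [0, 0, -10]},
    {"travel": [0, 0, 0], "dr": [0, 0, -10]},
    {"travel": [0, 0, 0], "dr": [0, 0, -10]},
    {"travel": [0, 0, 0], "dr": [0, 0, -10]},
    {"travel": [0, 0, 0], "dr": [0, 0, -10]},
    {"travel": [0, 0, 0], "dr": [0, 0, -8]},
    {"travel": [0, 0, 0], "dr": [0, 0, 0]},
  ],
)

```text
clock: 18.52
position: [0.5951, -0.1028, 0.154]
ee_rot: [0.964, 0.055, -0.257, 0.024]
ft_force: [0.1, 0.4, -0.2]
grip_width: 0.354
```

```bash
python3 look.py w7; python3 -c "
from f import *
state();goal(bed(-0.5,163.8,32),tool(-3.11))"
```

```text
18.575 [-0.26  0.78  0.54  1.16 -0.19  1.78  0.36] [ 0.5951 -0.1027  0.154 ] 0.346 [ 0.2 -0.2 -0.2]
t 18.57 tcp bed [  0.5 166.6 106.4] th -3.102 j [-0.26  0.78  0.54  1.16 -0.19  1.78  0.36] F bed [-0.2  0.2 -0.1] w 0.346
dr [-0.02 -0.04 -0.44] 0.4 travel [ 0.9 -2.8 74.4] 74.5
```

View pics/w7.png

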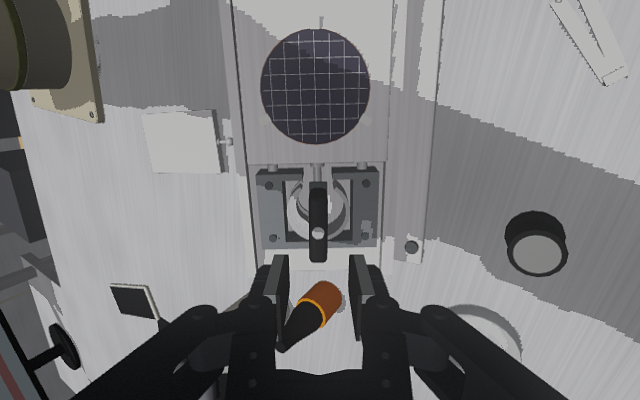

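The wing lies straight along the channel between the pads at (318,222), the stud is in the slot, and the carrier has stayed at the plungers. Descend and grip.

>>> servo_tool(
  moves=[
    {"travel": [0, -2.6, 25], "dr": [0, 0, 0]},
    {"travel": [0, 0, 25], "dr": [0, 0, 0]},
    {"travel": [0, 0, 24], "dr": [0, 0, 0]},
    {"travel": [0, 0, 0], "dr": [0, 0, 0]},
  ],
)

```text
clock: 19.08
position: [0.557, -0.1054, 0.0889]
ee_rot: [0.964, 0.054, -0.259, 0.024]
ft_force: [0.0, -0.7, 0.4]
grip_width: 0.351
```

>>> servo_tool(
  moves=[
    {"travel": [0, 0, 0], "dr": [0, 0, 0]},
    {"travel": [0, 0, 0], "dr": [0, 0, 0]},
    {"travel": [0, 0, 0], "dr": [0, 0, 0]},
    {"travel": [0, 0, 0], "dr": [0, 0, 0]},
  ],
  claw=1,
  squeeze=60,
)

```text
clock: 19.58
position: [0.5585, -0.1055, 0.0911]
ee_rot: [0.964, 0.056, -0.257, 0.024]
ft_force: [-4.0, 0.7, 6.5]
grip_width: 0.132
```

>>> servo_tool(
  moves=[
    {"travel": [0, 0, 0], "dr": [0, 0, 7]},
    {"travel": [0, 0, 0], "dr": [0, 0, 7]},
    {"travel": [0, 0, 0], "dr": [0, 0, 7]},
    {"travel": [0, 0, 0], "dr": [0, 0, 7]},
    {"travel": [0, 0, 0], "dr": [0, 0, 7]},
    {"travel": [0, 0, 0], "dr": [0, 0, 0]},
  ],
)

```text
clock: 20.32
position: [0.5591, -0.1057, 0.0907]
ee_rot: [0.937, -0.236, -0.237, 0.101]
ft_force: [0.5, -0.6, 5.3]
grip_width: 0.128
```

```bash
python3 -c "
from f import *
state();o=manip.get_obs();print(B.T@o['torque'])"
```

```text
t 20.32 tcp bed [1.000e-01 1.641e+02 3.370e+01] th -2.495 j [-0.37  0.8   0.68  1.35 -0.27  1.63 -0.19] F bed [2.3 0.6 4.8] w 0.128
[ 0.06590136 -0.21992259 -0.03301977]
```

>>> servo_tool(
  moves=[
    {"travel": [0, 0, 0], "dr": [0, 0, 6]},
    {"travel": [0, 0, 0], "dr": [0, 0, 6]},
    {"travel": [0, 0, 0], "dr": [0, 0, 6]},
    {"travel": [0, 0, 0], "dr": [0, 0, 6]},
    {"travel": [0, 0, 0], "dr": [0, 0, 6]},
    {"travel": [0, 0, 0], "dr": [0, 0, 6]},
    {"travel": [0, 0, 0], "dr": [0, 0, 6]},
    {"travel": [0, 0, 0], "dr": [0, 0, 6]},
    {"travel": [0, 0, 0], "dr": [0, 0, 0]},
  ],
)

```text
clock: 21.45
position: [0.5596, -0.1064, 0.0905]
ee_rot: [0.76, -0.597, -0.175, 0.188]
ft_force: [3.8, -3.4, 2.6]
grip_width: 0.124
```

```bash
python3 -c "
from f import *
state();o=manip.get_obs();print(B.T@o['torque'])"
```

```text
t 21.45 tcp bed [ -0.4 164.9  33.7] th -1.658 j [-0.48  0.88  0.87  1.35 -0.39  1.65 -0.92] F bed [-1.5  4.   3.8] w 0.124
[ 0.68977737  0.5101786  -0.03877584]
```

>>> servo_tool(
  moves=[
    {"travel": [0, 0, 0], "dr": [0, 0, 6]},
    {"travel": [0, 0, 0], "dr": [0, 0, 6]},
    {"travel": [0, 0, 0], "dr": [0, 0, 6]},
    {"travel": [0, 0, 0], "dr": [0, 0, 6]},
    {"travel": [0, 0, 0], "dr": [0, 0, 6]},
    {"travel": [0, 0, 0], "dr": [0, 0, 6]},
    {"travel": [0, 0, 0], "dr": [0, 0, 6]},
    {"travel": [0, 0, 0], "dr": [0, 0, 0]},
    {"travel": [0, 0, 0], "dr": [0, 0, 0]},
  ],
)

```text
clock: 22.58
position: [0.5595, -0.1073, 0.0906]
ee_rot: [-0.496, 0.829, 0.096, -0.239]
ft_force: [5.5, -7.9, 2.6]
grip_width: 0.134
```

```bash
python3 -c "
from f import *
state();o=manip.get_obs();print(B.T@o['torque'])"
```

```text
t 22.57 tcp bed [-1.000e-01  1.658e+02  3.360e+01] th -0.925 j [-0.55  0.97  1.05  1.36 -0.52  1.69 -1.56] F bed [-2.4  8.6  4.4] w 0.134
[ 1.26321354  0.51642635 -0.05437903]
```

>>> servo_tool(
  moves=[
    {"travel": [0, 0, 0], "dr": [0, 0, 6]},
    {"travel": [0, 0, 0], "dr": [0, 0, 6]},
    {"travel": [0, 0, 0], "dr": [0, 0, 5]},
    {"travel": [0, 0, 0], "dr": [0, 0, 0]},
    {"travel": [0, 0, 0], "dr": [0, 0, 0]},
  ],
)

```text
clock: 23.2
position: [0.5593, -0.1076, 0.0908]
ee_rot: [-0.368, 0.894, 0.059, -0.25]
ft_force: [3.9, -9.5, 4.2]
grip_width: 0.124
```

```bash
python3 -c "
from f import *
state();o=manip.get_obs();print(B.T@o['torque'])"
```

```text
t 23.2 tcp bed [  0.2 166.   33.6] th -0.628 j [-0.57  1.01  1.11  1.36 -0.57  1.71 -1.82] F bed [ 0.  10.   4.8] w 0.124
[ 1.40884029  0.35012949 -0.07172974]
```

θ is about 2.5, past the 2.2 where it is home. Release and retreat, then check.

>>> servo_tool(
  moves=[
    {"travel": [0, 0, 0], "dr": [0, 0, 0]},
    {"travel": [0, 0, 0], "dr": [0, 0, 0]},
    {"travel": [0, 0, 0], "dr": [0, 0, 0]},
    {"travel": [0, 0, -25], "dr": [0, 0, 0]},
    {"travel": [0, 0, -30], "dr": [0, 0, 0]},
    {"travel": [0, 0, -30], "dr": [0, 0, 0]},
    {"travel": [0, 0, 0], "dr": [0, 0, 0]},
    {"travel": [0, 0, 0], "dr": [0, 0, 0]},
  ],
  claw=0.6,
)

```text
clock: 24.2
position: [0.5999, -0.099, 0.1628]
ee_rot: [-0.367, 0.894, 0.061, -0.251]
ft_force: [0.6, -0.0, -1.0]
grip_width: 0.4
```

```bash
python3 look.py w8; python3 -c "
from f import *
state()
cv2.imwrite('pics/side2.png',manip.camera('side'))
a=cv2.imread('pics/w8.png');b=cv2.resize(cv2.imread('pics/side2.png')[140:290,260:420],None,fx=1.8,fy=1.8,interpolation=2)
c=np.zeros((a.shape[0]+b.shape[0]-70,800,3),np.uint8);c[:400,:640]=a;c[-b.shape[0]:,-b.shape[1]:]=b;print(c.shape);cv2.imwrite('pics/fin.png',c)"
```

```text
24.25 [-0.51  1.    1.12  1.15 -0.56  1.88 -1.86] [ 0.5998 -0.0989  0.1626] 0.399 [-0.6  0.7 -1.1]
t 24.25 tcp bed [  0.4 163.5 116.5] th -0.628 j [-0.51  1.    1.12  1.15 -0.56  1.88 -1.86] F bed [-0.2 -0.8 -1.2] w 0.399
(600, 800, 3)
```

View pics/fin.png

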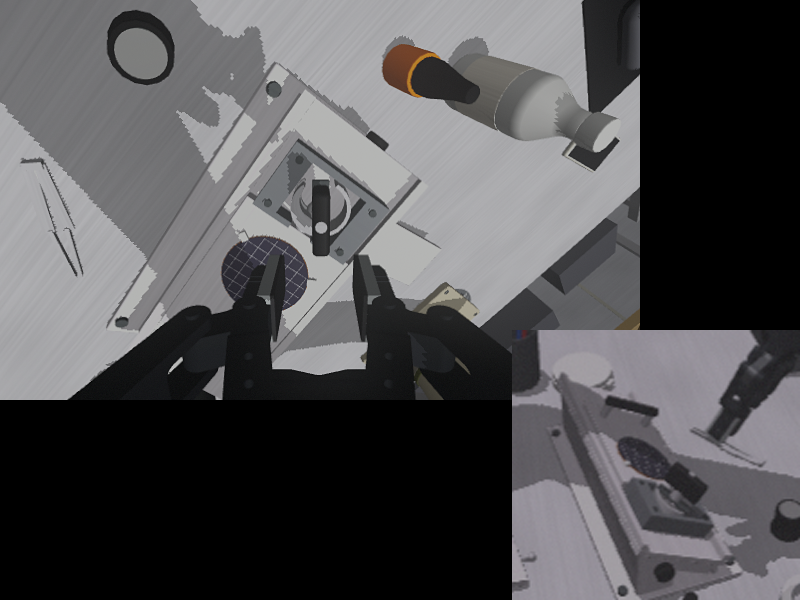

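```bash
python3 - <<'E'
from f import *
a=cv2.imread('pics/w8.png')[130:290,210:370];cv2.imwrite('pics/finz.png',cv2.convertScaleAbs(cv2.resize(a,None,fx=3.7,fy=3.7,interpolation=2),alpha=1.3))
sd=cv2.imread('pics/side2.png')
m=(sd[150:190,285:355].max(2)<60).astype(np.uint8)
for c in cv2.findContours(m,0,1)[0]:
    if cv2.contourArea(c)>20:
        r=cv2.minAreaRect(c+np.array([285,150]));print(r)
        p=plane("side",[r[0]],bed(0,0,37),bz)[0];print("handle now bed",(B.T@(p-waf)*1e3+[0,0,15.5]).round(1))
p=plane("side",[(314.1,161.3)],bed(0,0,37),bz)[0];print("before",(B.T@(p-waf)*1e3+[0,0,15.5]).round(1))
E
```

```text
((326.0882263183594, 182.1470489501953), (28.861740112304688, 4.6081767082214355), 14.03624439239502)
handle now bed [ 2.2 10.7 37. ]
before [  1. -74.  37.]
```

View pics/finz.png

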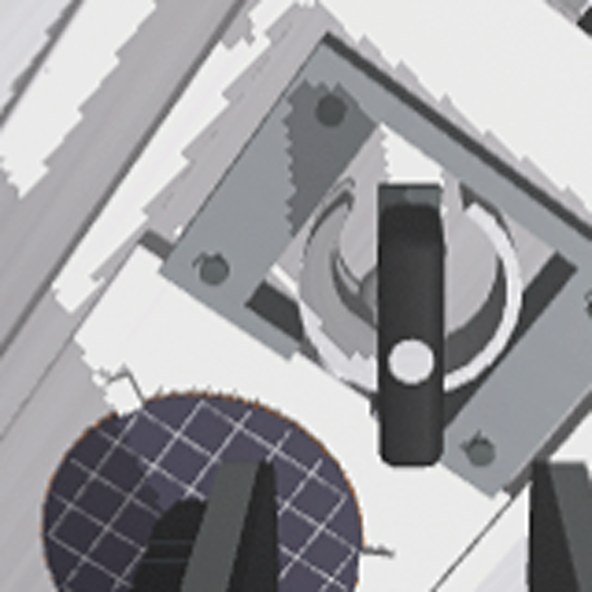

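The carrier is flush with the housing: no gap at the face, and it travelled 84.7 mm (79.2 to the plungers plus 5.5). The cam is at about 2.5 rad and nothing is held. Handing in.

```bash
python3 -c "
from h import *
print(manip.hand_in())"
```

```text
the job is handed in; nothing more can be done
None
```

The carrier is locked on the stand, and I handed the job in at about 24 s on the clock (limit 72 s).

I turned the cam back from about 0.97 rad to about 0.03. Then I slid the carrier by its handle until the plungers pushed back (3.3 N rising to 9.5 N) and let go. Last, I turned the cam clockwise to about 2.5 rad, let go and backed off.

**Last checks:**
- **Flush:** in the side camera the handle had moved 84.7 mm, which is 79.2 mm to first plunger contact plus the 5.5 mm plunger stroke. The last close-up shows no gap at the datum face.
- **Let go:** the gripper is open and clear of everything, and the wrist force reads about 1 N, which is noise.
- **Wafer and other things:** nothing came near the wafer in the moves as measured. The bench things the last views show look undisturbed, but I did not measure each one.

**Disagreements:**
- The first picture put the gap at about 82 mm, about 2 mm less than contact showed.
- Turning the cam built up a side force of up to 10 N from a 1–2 mm grasp offset.
- Two early move calls were refused for incomplete rows, with no effect.
- I viewed 13 pictures, against a budget of 10 plus one or two.

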